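Load the full solder cassette on the feeder

TASK

Two look-alike solder wire cassettes stand in the little rack and one of them is nearly used up: feel by lifting which is the full, heavier one, and push that one's socket onto the upright post of the wire feeder, all the way down so that the sprung seat stays pressed. The nearly empty one must stand in the rack at the end; keep both cassettes upright and leave the multimeter, flux jar, screw tray and brush where they lie. The rack's walls leave only a cassette's narrow ends to grip and the feeder's cheeks only its broad faces, so set it down on the bench in between and take it again the other way.

Things in the scene. Friction and masses are not known exactly. Their poses are not given: they have to be found in the camera images.
- cassette_a: closed upright flat cassette of grey plastic with pale labels, 30 (its x) by 60 (y) by 80 mm tall (z), solder spool hidden inside; origin: centre of its underside. Socket in its underside, centred: 17 (x) by 37 (y) mm, 24 mm deep, 3 mm bevels; fits the post either way round. Either cassette may be the full one (0.45 to 0.65 kg in all; the other under 0.2 kg)
- cassette_b: closed upright flat cassette of grey plastic with pale labels, 30 (its x) by 60 (y) by 80 mm tall (z), solder spool hidden inside; origin: centre of its underside. Socket in its underside, centred: 17 (x) by 37 (y) mm, 24 mm deep, 3 mm bevels; fits the post either way round. Looks just like cassette_a
- rack: fixed aluminium rack; origin: centre of its underside. Base 100 (x) by 78 (y) by 6 mm. Three walls 44 mm long (y), 4 thick, up to z = 90 mm, at x = -42, 0, +42 make two slots 38 mm wide centred at x = -21 and +21, open at both y ends but for 4 mm thick lips up to z = 12 at y = -37, +37. A cassette stands in each slot on the base, long side along y
- feeder: fixed grey solder wire feeder; origin: centre of its underside. Base 130 (x) by 150 (y) by 30 mm high. A steel post 14 (x) by 34 (y) mm rises from its middle to z = 54 mm (the last 4 mm is 10 by 30). Two cheeks 36 wide (x), 6 thick, up to z = 130, stand at y = -41 and +41 mm, 76 mm apart inside
- post_top (a point): centre of the top of the feeder's post, on its axis; its axes are the feeder's (long side of the post along y)
- seat (a joint): sprung seat of the feeder, two steel pads beside the post on which the cassette's underside lands: 0 up (pad tops 44 mm above the feeder's origin), 0.006 m fully down (38 mm). A full cassette's own weight keeps it down, a nearly empty one's does not
- multimeter: bystander: yellow multimeter lying flat, 85 x 165 x 44 mm, origin under its centre
- flux_jar: bystander: small jar 44 mm across, 50 mm high, origin under its centre
- screw_tray: bystander: low blue screw tray 80 x 140 x 25 mm, origin under its centre
- brush: bystander: brush 160 mm long, lying

How it is judged:
By the outcome, as a careful person would: the job done as asked, in the order asked, and still so for the second after the job is handed in, with the robot touching nothing.
It also fails if it takes over 72 s, if anything falls off the work surface, if the arm or the gripper's body presses on something with over 40 N, if the wrist force passes 120 N, or if a joint passes its speed limit or range.

ROBOT

A 6-joint arm with a two-finger parallel gripper is mounted at the origin on the work surface. World frame = base frame: x ahead of the robot, y to its left, z up, the work surface at z = 0. Lengths are in mm, angles in rad, forces in N, time in s.
With the tool pointing down it reaches from about 350 to 975 mm from the base axis. Payload 7.1 kg.
Tool frame: the origin (TCP) lies at the very end of the fingers, on their centre line; the grasp point (between the pads) lies 19 mm behind it; y points along the fingers, x is the direction in which the jaws open and shut, and the axes are right-handed (so a half turn about y gives the same grasp; the last joint's range is limited). The gripper opens to 88 mm and grips with 3 to 60 N. Pads are 20 mm wide; open, the fingers measure 115 mm over their backs; the gripper's body (75 mm by 178 mm) begins 61 mm behind the grasp point.
Start: joints at [1.114, 0.423, 1.63, -0, 1.089, -0.019], TCP at [264.935, 566.051, 222.675] pointing down, gripper open.
Joint ranges: [-3, 3], [-0.9, 2.11], [0.09, 2.58], [-1.31, 4.45], [0.11, 2.69], [-2.54, 2.54]. Speed limits (rad/s): [2.39, 2.39, 3.01, 3.14, 3.14, 3.14].

INTERFACE

Orientations are given as a rotation vector (axis times angle).
In Python, from workcell import ctrl gives the robot as it stands. The module is installed in compiled form; this text tells all that it offers.
- The arm moves only by the tool jog_arm, never from a script. Its argument "steps" is a list of rows, each an object with "turn": the turn, a rotation vector about the world's x, y, z scaled (see below), a list of three; "dp": the shift along the world's x, y, z scaled (see below), a list of three; "claw": the opening, from 0 (shut) to 1 (fully open). In form: [{"turn": [wx, wy, wz], "dp": [x, y, z], "claw": claw}, ...]. A call has 1 to 12 rows; each row is the pose to reach, as a shift and turn from the pose measured when the call began, turning the shorter way round; what a row does not reach only later rows make up. The controller multiplies each number of a shift by 80 mm and each number of a turn by pi rad. A row lasts 1/12 s, in which the tool goes at most 41.7 mm and 7.16 degrees, less where a joint would pass 70% of its speed; a pose out of reach is approached as far as the arm can. A call with a number of a shift or a turn outside -1 to 1 is refused whole. A call with a gripper value outside its range is refused whole. The fingers move at their own pace and stop on an object; the grip force is fixed at half the most. Time passes only in rows, so rows that repeat a pose let the fingers close. It gives the time, the measured TCP pose, the force and the opening at its end, in the units of the state.
- ctrl.get_obs(): the state, without advancing time (a new reading comes with each control period).
- ctrl.get_image(name): name is "scene" or "top" or "wrist"; returns a dict with "img" (384x512x3 uint8, red, green, blue), "range_z" (384x512 float32, mm along the optical axis (not along the pixel's ray), 0 where there is no reading), "fovy" (degrees; the focal length in pixels is half the picture's height over the tangent of half this angle, whatever the lens; pixels are square), "cx", "cy" (the principal point, pixels), "dist_coeffs" ([k1, k2, p1, p2, k3] as OpenCV has them; the pictures are not rectified), "camera_from_world" (4x4, takes a point from world to camera coordinates); the wrist camera has in their place "hand_eye" (4x4, takes a point from camera to tool coordinates, whose origin is the TCP and whose axes are the tool frame's). Camera axes: x right, y down, z forward; pixel columns grow to the right and rows downward; lengths in mm; the calibration is good to about 2 mm. A picture is of the moment at which its call begins: read the wrist's pose just before it.
- ctrl.close_job(): hands the job in, once; it reports no verdict.
The state is a dict: "t": time; "qpos": joint angles; "qvel": joint speeds; "joint_torque": joint torques, N m; "ee_pos": TCP position; "orientation": TCP orientation; "ft_force": force on the tool from outside, world axes, zero at the start; "moment": the same for the moment, N m; "width": finger opening in mm.
Only numpy, scipy, OpenCV 4.12 (cv2) and the standard library are available. Lean on these libraries where they do the work, as an engineer would, in place of code of your own. Each camera call takes 0.05 s, during which the arm holds its last target.

## Working session

There is one attempt and no reset: what is moved stays moved. The work goes in short steps, Python scripts to look and compute and a tool call to move; the robot and the scene stay as the last step left them, time stands still between calls to the robot, and variables do not carry over. Pictures are saved under pics/ and viewed, and the job is handed in when it is done.

Besides the shell and the picture viewer there is one more tool, called after "Emit:" in YAML: its name, and indented under it one key for each argument. jog_arm: Moves the arm, as the interface text tells. Its arguments: {"type":"object","properties":{"steps":{"type":"array","items":{"type":"object","properties":{"turn":{"type":"array","items":{"type":"number"}},"dp":{"type":"array","items":{"type":"number"}},"claw":{"type":"number"}}}}},"required":["steps"]}

```bash
mkdir -p pics; cat > h.py <<'E'
import numpy as np, cv2
from workcell import ctrl
def K(d):
    f=d["img"].shape[0]/2/np.tan(np.radians(d["fovy"])/2)
    return np.array([[f,0,d["cx"]],[0,f,d["cy"]],[0,0,1.]])
def cloud(d):
    # world xyz for every pixel from depth
    h,w=d["range_z"].shape
    u,v=np.meshgrid(np.arange(w),np.arange(h))
    p=cv2.undistortPoints(np.stack([u,v],-1).reshape(-1,1,2).astype(np.float64),K(d),np.array(d["dist_coeffs"],float)).reshape(h,w,2)
    z=d["range_z"]
    P=np.stack([p[...,0]*z,p[...,1]*z,z],-1)
    T=np.linalg.inv(d["camera_from_world"]) if "camera_from_world" in d else d["T"]
    W=P@T[:3,:3].T+T[:3,3]
    W[z<=0]=np.nan
    return W
def save(n,im,s=1.5):
    cv2.imwrite(n,cv2.resize(im[...,::-1],None,fx=s,fy=s))
E
python3 - <<'E'
from h import *
import pickle
o=ctrl.get_obs(); print(o)
for n in ["scene","top"]:
    d=ctrl.get_image(n); save(f"pics/{n}0.png",d["img"]); pickle.dump(d,open(n+"0.pkl","wb"))
    print(n,d["fovy"],d["dist_coeffs"],np.round(d["camera_from_world"],3))
E
```

```text
{'t': 0.0, 'qpos': array([ 1.11395615e+00,  4.23816000e-01,  1.63072679e+00, -1.17868794e-05,
        1.08860221e+00, -1.90349046e-02]), 'qvel': array([-0.00018628, -0.0008587 ,  0.00037574,  0.00098923, -0.00087562,
        0.00058359]), 'joint_torque': array([ 9.17505058e-04, -5.44641423e+01, -2.73673135e+01,  6.43944880e-02,
        2.28146079e-02, -1.36097278e-04]), 'ee_pos': array([264.71383866, 565.53208212, 221.90276211]), 'orientation': array([-1.38591061, -0.87998342,  0.88215051]), 'ft_force': array([0.52596933, 0.20148005, 0.10651594]), 'moment': array([-0.03815715, -0.00918817, -0.02098776]), 'width': 87.77560669541174}
scene 55.653386212642644 [0.01906847 0.         0.         0.         0.        ] [[ 3.130000e-01  9.500000e-01 -4.000000e-03 -2.009500e+02]
 [ 8.110000e-01 -2.690000e-01 -5.190000e-01 -4.831550e+02]
 [-4.940000e-01  1.590000e-01 -8.550000e-01  1.337598e+03]
 [ 0.000000e+00  0.000000e+00  0.000000e+00  1.000000e+00]]
top 56.181970824951804 [-0.06214412  0.          0.          0.          0.        ] [[-2.40000e-02 -9.99000e-01  2.80000e-02 -3.22000e+00]
 [-9.87000e-01  2.00000e-02 -1.58000e-01  6.44441e+02]
 [ 1.57000e-01 -3.20000e-02 -9.87000e-01  8.01490e+02]
 [ 0.00000e+00  0.00000e+00  0.00000e+00  1.00000e+00]]
```

View pics/scene0.png

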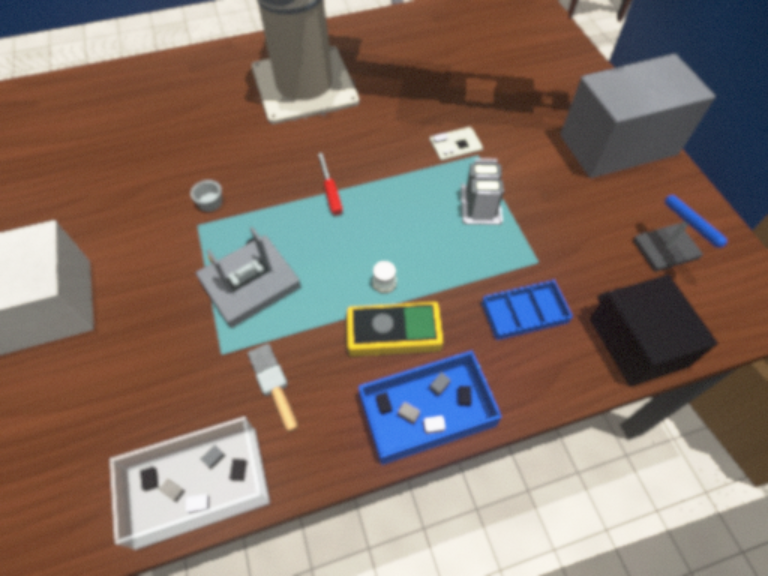

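View pics/top0.png

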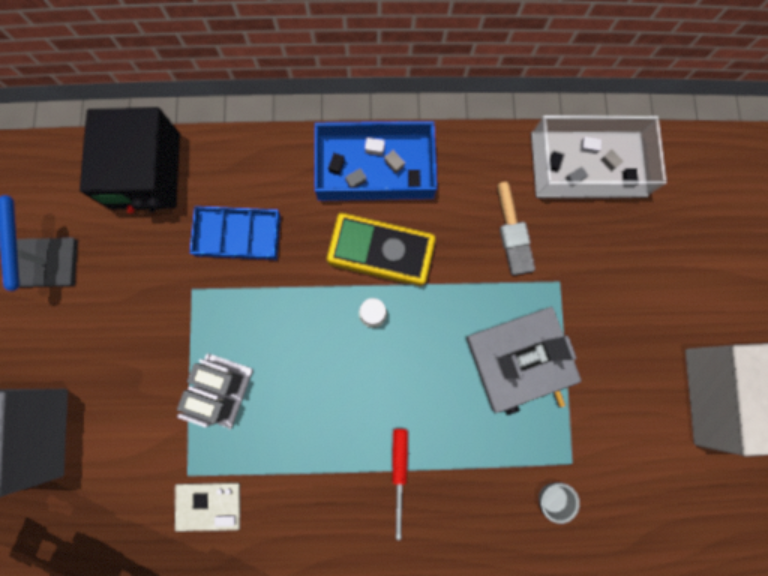

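```bash
python3 - <<'E'
from h import *
import pickle
for n in ["top","scene"]:
    d=pickle.load(open(n+"0.pkl","rb")); W=cloud(d)
    z=W[...,2]; ok=np.isfinite(z)
    flat=ok&(abs(z)<8); print(n,"bench z",np.median(z[flat]), "std",z[flat].std(), 'valid',ok.mean())
    def rect(m,name):
        m=m.astype(np.uint8)
        k,l,s,c=cv2.connectedComponentsWithStats(m)
        for i in range(1,k):
            if s[i,4]<25: continue
            p=W[l==i]; r=cv2.minAreaRect(p[:,:2].astype(np.float32))
            print(name,s[i,4],"mean",np.round(p.mean(0),1),"rect",np.round(r[0],1),np.round(r[1],1),round(r[2],1))
    roi=ok&(W[...,0]>300)&(W[...,0]<750)&(abs(W[...,1])<420)
    rect(roi&(z>75)&(z<95)&(W[...,1]>50),"rack tops")
    rect(roi&(z>2.5)&(z<12)&(W[...,1]>50),"rackbase")
    rect(roi&(z>25)&(z<34)&(W[...,1]<0),"feedbase")
    rect(roi&(z>48)&(z<58)&(W[...,1]<0),"post")
    rect(roi&(z>120)&(z<136)&(W[...,1]<0),"cheeks")
    img=d["img"].astype(int)
    pale=roi&(img.min(-1)>190)&(z>70)
    rect(pale,"labels")
    rect(ok&(W[...,0]>300)&(W[...,0]<900)&(abs(W[...,1])<450)&(z>12),"all")
E
```

```text
top bench z 0.6031119356864565 std 1.8695081777948384 valid 0.9961496988932291
rack tops 1006 mean [482.3 257.9  86.4] rect [482.5 259.5] [62.4 90.3] 70.9
rackbase 190 mean [729.5 241.6   4.5] rect [730.3 240.7] [41.2 39.7] 89.2
rackbase 189 mean [728.7 194.2   4.3] rect [728.6 194.6] [39.4 43.6] 85.8
rackbase 174 mean [731.8 287.4   4.5] rect [731.6 285.8] [39.5 34.5] 88.6
rackbase 52 mean [566.1 292.5   3.5] rect [565.2 291.9] [19.5 49.3] 48.9
rackbase 388 mean [498.  234.8   6.2] rect [495.1 255.7] [112.3 120.2] 55.0
rackbase 30 mean [476.1  83.9   3.4] rect [478.   84.9] [27.6 15.3] 44.4
rackbase 30 mean [454.  101.4   3.5] rect [455.8 102.1] [16.6 30.1] 72.6
rackbase 31 mean [419.9  75.5   3.8] rect [417.8  77.6] [15.7 40.2] 16.9
rackbase 48 mean [367.2 227.    3.2] rect [367.2 227.7] [28.1 28.8] 0.3
rackbase 628 mean [318.6 278.7   5.5] rect [321.3 279.7] [105.2  42.3] 89.8
feedbase 2716 mean [ 519.8 -228.    30.1] rect [ 517.6 -233.8] [138.6 151.8] 18.2
feedbase 114 mean [380.3 -28.9  26.4] rect [378.4 -28.7] [16.4 77.8] 88.6
post 36 mean [601.2  -4.7  50.6] rect [602.2  -5.3]
[... 3670 characters left out ...]
9.7  66.5] [20.1 30.5] 69.6
all 109 mean [831.  -65.3  22.6] rect [829.2 -65.4] [19.8 31.3] 88.8
all 128 mean [861.1 -32.9  27.7] rect [859.7 -32.2] [30.3 20.5] 40.5
all 1072 mean [ 816.  -346.3   48.3] rect [ 813.8 -343.7] [195.3  87.6] 59.9
all 115 mean [ 8.90e+02 -5.00e-01  2.25e+01] rect [8.891e+02 7.000e-01] [30.5 20.3] 82.7
all 151 mean [ 829.9 -345.8   27.9] rect [ 828.5 -346.7] [20.9 29.6] 31.0
all 138 mean [ 859.7 -313.7   23.1] rect [ 858.3 -313.9] [20.5 30.4] 69.5
all 126 mean [ 830.  -441.2   22. ] rect [ 829.3 -441.8] [31.6 16.2] 0.0
all 161 mean [ 860.8 -410.7   27.5] rect [ 859.3 -411.7] [32.7 21.3] 39.7
all 148 mean [ 889.6 -379.    22.8] rect [ 889.2 -379.2] [30.  20.5] 83.9
```

```bash
python3 - <<'E'
from h import *
import pickle
d=pickle.load(open("top0.pkl","rb"))
im=d["img"]
a=cv2.resize(im[220:300,100:190],None,fx=4.4,fy=4.4,interpolation=2); b=cv2.resize(im[200:280,305:395],None,fx=4.4,fy=4.4,interpolation=2)
d=pickle.load(open("scene0.pkl","rb"))
im=d["img"]
e=cv2.resize(im[90:170,280:370],None,fx=3.2,fy=3.2,interpolation=2); f=cv2.resize(im[145:225,125:215],None,fx=3.2,fy=3.2,interpolation=2)
o=np.zeros((600,800,3),np.uint8);o[:352,:396]=a;o[:352,400:796]=b
o[352:600,:288]=e[:248];o[352:600,400:688]=f[:248]
cv2.imwrite("pics/c0.png",o[...,::-1])
E
```

```text
(no output)
```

View pics/c0.png

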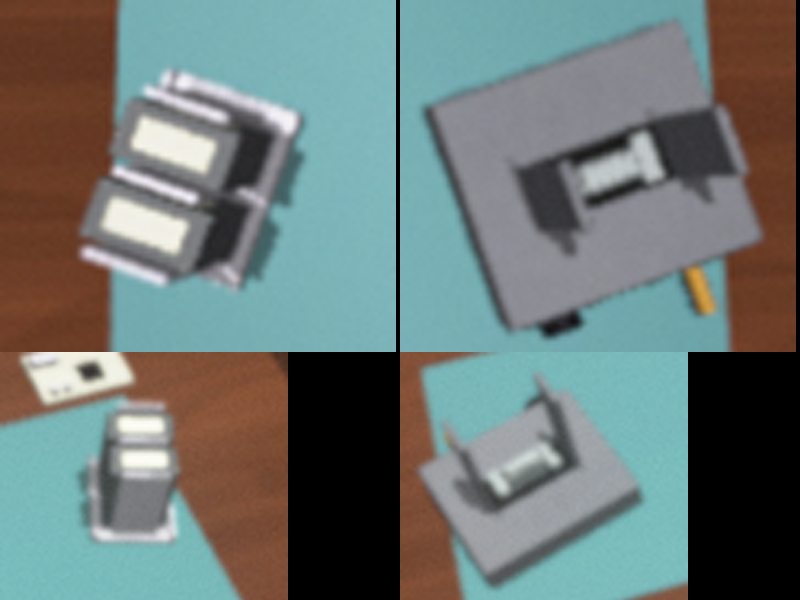

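```bash
cat >> h.py <<'E'
from scipy.spatial.transform import Rotation as R
def st():
    o=ctrl.get_obs(); M=R.from_rotvec(o["orientation"]).as_matrix()
    ja=np.degrees(np.arctan2(M[1,0],M[0,0]))
    print("t",round(o["t"],2),"ee",np.round(o["ee_pos"],1),"jaw",round(ja,2),"down",np.round(M[:,1],4),"F",np.round(o["ft_force"],2),"w",round(o["width"],1),"q",np.round(o["qpos"],2))
    return o,M,ja
def wristT(d,o,M):
    T=np.eye(4);T[:3,:3]=M;T[:3,3]=o["ee_pos"]; d["T"]=T@np.array(d["hand_eye"]); return d
def plan(x,y,z,ja):
    # shift and turn from here to the wanted TCP pose (vertical tool, jaw yaw mod 180)
    o,M,j=st()
    for k in (0,180,-180):
        jj=np.radians(ja+k); X=np.array([np.cos(jj),np.sin(jj),0]); Y=np.array([0,0,-1.]); D=np.stack([X,Y,np.cross(X,Y)],1)
        rv=R.from_matrix(D@M.T).as_rotvec()
        if np.linalg.norm(rv)<np.pi/2+0.3: print("turn/pi",np.round(rv/np.pi,4),"deg",round(np.degrees(np.linalg.norm(rv)),1))
    dp=np.array([x,y,z])-o["ee_pos"]; print("dp mm",np.round(dp,1),"scaled",np.round(dp/80,4))
E
python3 -c "
from h import *
plan(463,266.5,200,70.9)"
```

```text
t 0.1 ee [264.7 565.6 222. ] jaw 64.91 down [-6.0e-04 -1.2e-03 -1.0e+00] F [-0.23  0.01 -0.43] w 87.6 q [ 1.11  0.42  1.63 -0.    1.09 -0.02]
turn/pi [ 0.0004 -0.0002  0.0333] deg 6.0
dp mm [ 198.3 -299.1  -22. ] scaled [ 2.4782 -3.739  -0.2749]
```

Emit:
jog_arm:
  steps:
    - {"dp": [0.62, -0.935, 0], "turn": [0, 0, 0.033], "claw": 1}
    - {"dp": [0.62, -0.935, 0], "turn": [0, 0, 0.033], "claw": 1}
    - {"dp": [0.62, -0.935, 0], "turn": [0, 0, 0.033], "claw": 1}

```text
t: 0.35
ee_pos: [315.8, 486.5, 221.1]
orientation: [-1.353, -0.956, 0.962]
ft_force: [0.5, -0.2, -0.8]
width: 87.7
```

Emit:
jog_arm:
  steps:
    - {"dp": [0.62, -0.935, 0], "turn": [0, 0, 0], "claw": 1}
    - {"dp": [0.62, -0.935, 0], "turn": [0, 0, 0], "claw": 1}
    - {"dp": [0.62, -0.935, 0], "turn": [0, 0, 0], "claw": 1}

```text
t: 0.6
ee_pos: [366.8, 408.0, 220.7]
orientation: [-1.355, -0.953, 0.962]
ft_force: [0.1, 0.6, 0.2]
width: 87.9
```

Emit:
jog_arm:
  steps:
    - {"dp": [0.62, -0.935, 0], "turn": [0, 0, 0], "claw": 1}
    - {"dp": [0.62, -0.935, 0], "turn": [0, 0, 0], "claw": 1}
    - {"dp": [0.62, -0.935, 0], "turn": [0, 0, 0], "claw": 1}

```text
t: 0.85
ee_pos: [418.1, 330.0, 220.5]
orientation: [-1.357, -0.951, 0.96]
ft_force: [-0.1, 0.2, 0.5]
width: 88.0
```

Emit:
jog_arm:
  steps:
    - {"dp": [0.62, -0.935, 0], "turn": [0, 0, 0], "claw": 1}
    - {"dp": [0.62, -0.935, 0], "turn": [0, 0, 0], "claw": 1}
    - {"dp": [0.62, -0.935, 0], "turn": [0, 0, 0], "claw": 1}
    - {"dp": [0.62, -0.935, 0], "turn": [0, 0, 0], "claw": 1}

```text
t: 1.18
ee_pos: [468.7, 254.0, 220.4]
orientation: [-1.359, -0.948, 0.957]
ft_force: [0.5, -0.4, -0.8]
width: 87.5
```

```bash
python3 - <<'E'
from h import *
plan(463,266.5,200,70.9)
o,M,j=st()
d=wristT(ctrl.get_image("wrist"),o,M)
save("pics/w1.png",d["img"])
W=cloud(d); z=W[...,2]
img=d["img"].astype(int)
def rect(m,name,lo=60):
    k,l,s,c=cv2.connectedComponentsWithStats(m.astype(np.uint8))
    for i in range(1,k):
        if s[i,4]<lo: continue
        p=W[l==i]; r=cv2.minAreaRect(p[:,:2].astype(np.float32))
        print(name,s[i,4],"mean",np.round(p.mean(0),1),"rect",np.round(r[0],1),np.round(r[1],1),round(r[2],1))
g=(W[...,0]>400)&(W[...,0]<560)
rect(g&(img.min(-1)>170)&(z>70)&(z<100),"label")
rect(g&(z>80)&(z<87.5),"cass")
E
```

```text
t 1.18 ee [468.7 254.  220.4] jaw 70.25 down [-0.0016 -0.0081 -1.    ] F [ 0.53 -0.39 -0.78] w 87.5 q [ 0.48  0.29  1.83 -0.01  1.02 -0.74]
turn/pi [ 0.0026 -0.0005  0.0036] deg 0.8
dp mm [ -5.7  12.5 -20.4] scaled [-0.0717  0.1565 -0.2553]
t 1.18 ee [468.7 254.  220.4] jaw 70.25 down [-0.0016 -0.0081 -1.    ] F [ 0.53 -0.39 -0.78] w 87.5 q [ 0.48  0.29  1.83 -0.01  1.02 -0.74]
label 127 mean [442.6 269.   90. ] rect [442.9 269.8] [35.   3.5] 70.1
label 190 mean [453.  248.5  86.3] rect [453.8 246.4] [16.5 21.5] 70.2
label 584 mean [503.4 251.4  86.3] rect [503.4 251.1] [42.3 18.8] 70.1
label 173 mean [523.4 245.8  89.6] rect [523.3 244.7] [43.8  5.1] 68.5
cass 523 mean [443.9 509.4  83.7] rect [444.4 509.4] [ 3.9 88.7] 89.9
cass 1406 mean [463.5 265.4  86.1] rect [464.  265.2] [59.1 30.3] 69.4
cass 1324 mean [502.2 251.7  85.9] rect [503.2 251.8] [59.4 29.8] 69.9
cass 88 mean [521.6 244.8  83.8] rect [521.6 244.9] [43.3  1.4] 69.6
```

View pics/w1.png

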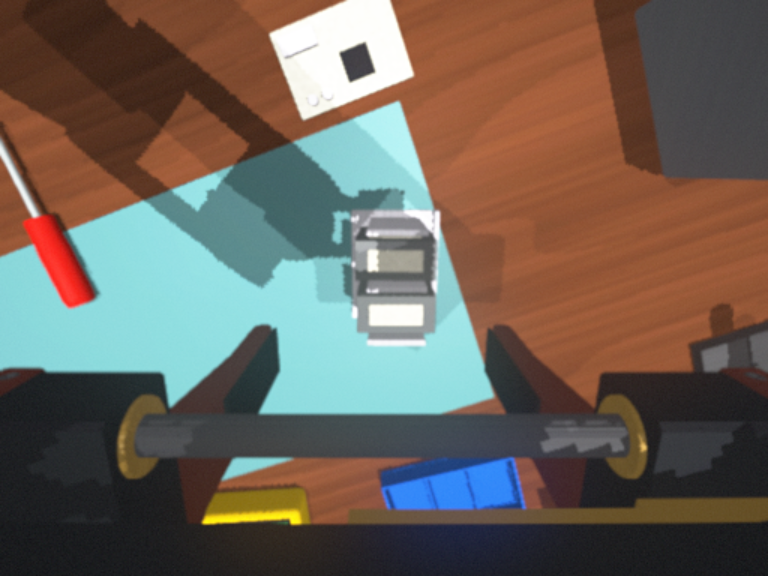

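Emit:
jog_arm:
  steps:
    - {"dp": [-0.066, 0.15, -0.9], "turn": [0.0026, -0.0005, 0.002], "claw": 1}
    - {"dp": [-0.066, 0.15, -0.9], "turn": [0.0026, -0.0005, 0.002], "claw": 1}
    - {"dp": [-0.066, 0.15, -0.9], "turn": [0.0026, -0.0005, 0.002], "claw": 1}
    - {"dp": [-0.066, 0.15, -0.9], "turn": [0.0026, -0.0005, 0.002], "claw": 1}
    - {"dp": [-0.066, 0.15, -0.9], "turn": [0.0026, -0.0005, 0.002], "claw": 1}

```text
t: 1.65
ee_pos: [462.7, 268.7, 149.6]
orientation: [-1.349, -0.959, 0.958]
ft_force: [-0.2, -1.0, 0.2]
width: 88.0
```

```bash
python3 -c "
from h import *
plan(463.4,265.9,42,70.4)"
```

```text
t 1.65 ee [462.7 268.7 149.6] jaw 70.76 down [ 4.0e-04  1.1e-03 -1.0e+00] F [-0.19 -1.04  0.23] w 88.0 q [ 0.5   0.39  1.88  0.    0.86 -0.73]
turn/pi [-0.0003  0.0001 -0.002 ] deg 0.4
dp mm [   0.7   -2.8 -107.6] scaled [ 0.0085 -0.0344 -1.3445]
```

Emit:
jog_arm:
  steps:
    - {"dp": [0.009, -0.034, -0.35], "turn": [0, 0, 0], "claw": 1}
    - {"dp": [0.009, -0.034, -0.7], "turn": [0, 0, 0], "claw": 1}
    - {"dp": [0.009, -0.034, -0.7], "turn": [0, 0, 0], "claw": 1}
    - {"dp": [0.009, -0.034, -0.7], "turn": [0, 0, 0], "claw": 1}

```text
t: 1.98
ee_pos: [463.5, 266.3, 94.5]
orientation: [-1.349, -0.959, 0.958]
ft_force: [-0.1, 0.2, -0.5]
width: 88.0
```

Emit:
jog_arm:
  steps:
    - {"dp": [0, 0, -0.3], "turn": [0, 0, 0], "claw": 1}
    - {"dp": [0, 0, -0.64], "turn": [0, 0, 0], "claw": 1}
    - {"dp": [0, 0, -0.64], "turn": [0, 0, 0], "claw": 1}
    - {"dp": [0, 0, -0.64], "turn": [0, 0, 0], "claw": 1}

```text
t: 2.32
ee_pos: [463.9, 266.6, 44.5]
orientation: [-1.349, -0.959, 0.958]
ft_force: [1.1, 0.3, 0.6]
width: 87.6
```

```bash
python3 -c "
from h import *
plan(463.4,265.9,42,70.4)"
```

```text
t 2.32 ee [463.9 266.6  44.5] jaw 70.78 down [ 1.e-04  1.e-03 -1.e+00] F [1.12 0.33 0.61] w 87.6 q [ 0.5   0.57  1.92  0.    0.65 -0.74]
turn/pi [-0.0003  0.     -0.0021] deg 0.4
dp mm [-0.5 -0.7 -2.5] scaled [-0.0064 -0.0084 -0.0314]
```

Emit:
jog_arm:
  steps:
    - {"dp": [0, 0, 0], "turn": [0, 0, 0], "claw": 0}
    - {"dp": [0, 0, 0], "turn": [0, 0, 0], "claw": 0}
    - {"dp": [0, 0, 0], "turn": [0, 0, 0], "claw": 0}
    - {"dp": [0, 0, 0], "turn": [0, 0, 0], "claw": 0}
    - {"dp": [0, 0, 0], "turn": [0, 0, 0], "claw": 0}
    - {"dp": [0, 0, 0], "turn": [0, 0, 0], "claw": 0}
    - {"dp": [0, 0, 0], "turn": [0, 0, 0], "claw": 0}
    - {"dp": [0, 0, 0], "turn": [0, 0, 0], "claw": 0}

```text
t: 2.98
ee_pos: [464.1, 266.4, 45.4]
orientation: [-1.349, -0.959, 0.958]
ft_force: [-0.5, -3.2, 9.0]
width: 60.0
```

```bash
python3 -c "
from h import *
st()"
```

```text
t 2.98 ee [464.1 266.4  45.4] jaw 70.78 down [ 5.e-04  8.e-04 -1.e+00] F [-0.49 -3.2   9.02] w 60.0 q [ 0.5   0.57  1.92  0.    0.65 -0.74]
```

Emit:
jog_arm:
  steps:
    - {"dp": [0, 0, 0.1], "turn": [0, 0, 0], "claw": 0}
    - {"dp": [0, 0, 0.2], "turn": [0, 0, 0], "claw": 0}
    - {"dp": [0, 0, 0.3], "turn": [0, 0, 0], "claw": 0}
    - {"dp": [0, 0, 0.4], "turn": [0, 0, 0], "claw": 0}
    - {"dp": [0, 0, 0.4], "turn": [0, 0, 0], "claw": 0}
    - {"dp": [0, 0, 0.4], "turn": [0, 0, 0], "claw": 0}
    - {"dp": [0, 0, 0.4], "turn": [0, 0, 0], "claw": 0}
    - {"dp": [0, 0, 0.4], "turn": [0, 0, 0], "claw": 0}
    - {"dp": [0, 0, 0.4], "turn": [0, 0, 0], "claw": 0}
    - {"dp": [0, 0, 0.4], "turn": [0, 0, 0], "claw": 0}

```text
t: 3.82
ee_pos: [463.9, 266.3, 77.0]
orientation: [-1.349, -0.959, 0.958]
ft_force: [1.0, -0.3, -6.4]
width: 60.1
```

Emit:
jog_arm:
  steps:
    - {"dp": [0, 0, 0], "turn": [0, 0, 0], "claw": 0}
    - {"dp": [0, 0, 0], "turn": [0, 0, 0], "claw": 0}
    - {"dp": [0, 0, 0], "turn": [0, 0, 0], "claw": 0}

```text
t: 4.07
ee_pos: [463.8, 266.2, 76.9]
orientation: [-1.349, -0.958, 0.959]
ft_force: [-0.6, 0.6, -5.0]
width: 59.8
```

```bash
python3 -c "
from h import *
o,M,j=st()
for n in ['scene']:
    d=ctrl.get_image(n); save('pics/s2.png',d['img'][60:260,180:440],3)
for i in range(4): st(); ctrl.get_image('top')
"
```

```text
t 4.07 ee [463.8 266.2  76.9] jaw 70.78 down [-5.e-04  3.e-04 -1.e+00] F [-0.62  0.64 -5.02] w 59.8 q [ 0.5   0.51  1.92  0.    0.72 -0.74]
t 4.12 ee [463.8 266.2  76.9] jaw 70.78 down [-4.e-04  4.e-04 -1.e+00] F [-0.56 -0.29 -6.02] w 59.5 q [ 0.5   0.51  1.92  0.    0.72 -0.74]
t 4.17 ee [463.9 266.3  77. ] jaw 70.78 down [-2.e-04  5.e-04 -1.e+00] F [ 0.46 -0.17 -6.22] w 59.9 q [ 0.5   0.51  1.92  0.    0.71 -0.74]
t 4.22 ee [463.9 266.3  77. ] jaw 70.78 down [-2.e-04  5.e-04 -1.e+00] F [ 0.68  0.32 -5.39] w 59.8 q [ 0.5   0.51  1.92  0.    0.72 -0.74]
t 4.27 ee [463.9 266.3  77. ] jaw 70.78 down [-2.e-04  5.e-04 -1.e+00] F [ 0.07  0.92 -5.56] w 59.9 q [ 0.5   0.51  1.92  0.    0.72 -0.74]
```

View pics/s2.png

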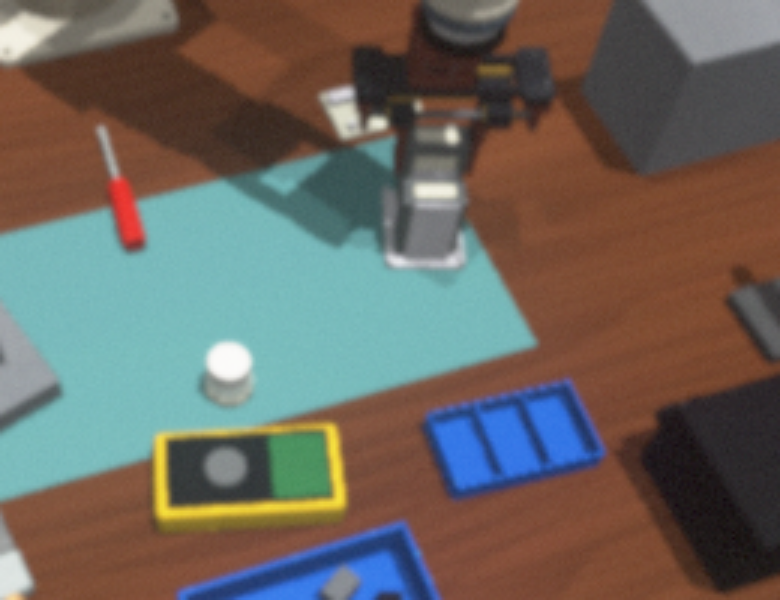

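Emit:
jog_arm:
  steps:
    - {"dp": [0, 0, 0.3], "turn": [0, 0, 0], "claw": 0}
    - {"dp": [0, 0, 0.6], "turn": [0, 0, 0], "claw": 0}
    - {"dp": [0, 0, 0.84], "turn": [0, 0, 0], "claw": 0}
    - {"dp": [0, 0, 0.84], "turn": [0, 0, 0], "claw": 0}

```text
t: 4.65
ee_pos: [466.1, 267.5, 147.8]
orientation: [-1.35, -0.964, 0.953]
ft_force: [1.8, 0.8, -5.2]
width: 60.1
```

Emit:
jog_arm:
  steps:
    - {"dp": [0.02, -0.3, 0], "turn": [0, 0, 0.02], "claw": 0}
    - {"dp": [0.05, -0.65, 0], "turn": [0, 0, 0.045], "claw": 0}
    - {"dp": [0.07, -1.0, 0], "turn": [0, 0, 0.07], "claw": 0}

```text
t: 4.9
ee_pos: [471.4, 186.9, 147.0]
orientation: [-1.259, -1.133, 1.122]
ft_force: [0.6, -0.5, -5.7]
width: 59.5
```

Emit:
jog_arm:
  steps:
    - {"dp": [0.02, -0.35, 0], "turn": [0, 0, 0.025], "claw": 0}
    - {"dp": [0.05, -0.7, 0], "turn": [0, 0, 0.05], "claw": 0}
    - {"dp": [0.07, -1.0, 0], "turn": [0, 0, 0.07], "claw": 0}

```text
t: 5.15
ee_pos: [476.2, 105.2, 145.9]
orientation: [-1.151, -1.297, 1.288]
ft_force: [0.9, -0.6, -7.5]
width: 60.4
```

Emit:
jog_arm:
  steps:
    - {"dp": [0.02, -0.3, 0], "turn": [0, 0, 0.025], "claw": 0}
    - {"dp": [0.04, -0.6, 0], "turn": [0, 0, 0.05], "claw": 0}
    - {"dp": [0.06, -0.8, 0], "turn": [0, 0, 0.067], "claw": 0}
    - {"dp": [0.06, -0.8, 0], "turn": [0, 0, 0.067], "claw": 0}
    - {"dp": [0.06, -0.8, 0], "turn": [0, 0, 0.067], "claw": 0}

```text
t: 5.57
ee_pos: [480.5, 40.5, 145.1]
orientation: [-1.036, -1.445, 1.437]
ft_force: [-0.9, 0.8, -5.7]
width: 59.9
```

```bash
python3 -c "
from h import *
plan(480,40,39,108.0)
d=ctrl.get_image('scene'); save('pics/s3.png',d['img'][60:260,180:440],3)"
```

```text
t 5.57 ee [480.5  40.5 145.1] jaw 108.41 down [-1.0e-04  5.6e-03 -1.0e+00] F [-0.94  0.8  -5.66] w 59.9 q [ 0.06  0.33  2.    0.01  0.81 -1.84]
turn/pi [-0.0018 -0.     -0.0023] deg 0.5
dp mm [  -0.5   -0.5 -106.1] scaled [-0.0062 -0.0064 -1.3258]
```

View pics/s3.png

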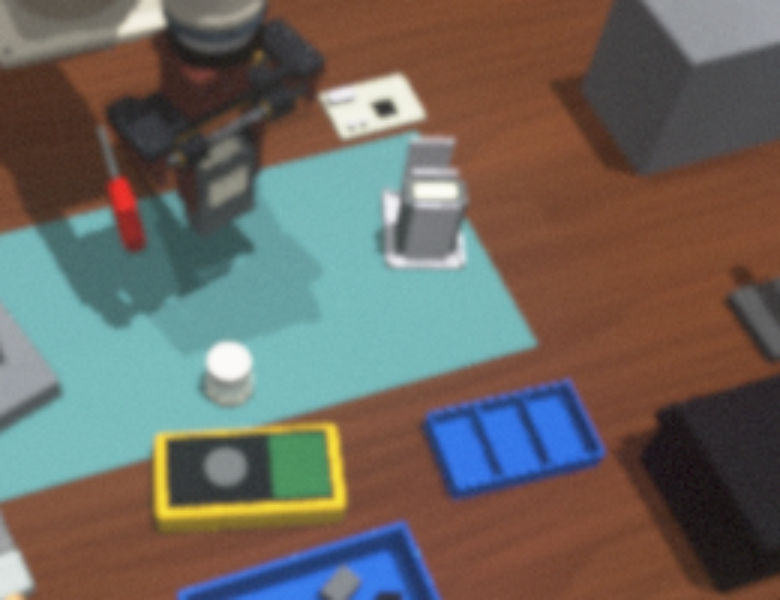

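Emit:
jog_arm:
  steps:
    - {"dp": [-0.006, -0.006, -0.3], "turn": [-0.0018, 0, -0.0023], "claw": 0}
    - {"dp": [-0.006, -0.006, -0.6], "turn": [-0.0018, 0, -0.0023], "claw": 0}
    - {"dp": [-0.006, -0.006, -0.9], "turn": [-0.0018, 0, -0.0023], "claw": 0}
    - {"dp": [-0.006, -0.006, -1.0], "turn": [-0.0018, 0, -0.0023], "claw": 0}
    - {"dp": [-0.006, -0.006, -1.0], "turn": [-0.0018, 0, -0.0023], "claw": 0}

```text
t: 6.03
ee_pos: [478.3, 41.4, 63.2]
orientation: [-1.039, -1.434, 1.439]
ft_force: [-0.5, -0.2, -6.2]
width: 59.8
```

```bash
python3 -c "
from h import *
plan(480,40,39,108.0)"
```

```text
t 6.03 ee [478.3  41.4  63.2] jaw 108.08 down [-4.5e-03 -1.0e-04 -1.0e+00] F [-0.48 -0.16 -6.2 ] w 59.8 q [ 0.06  0.48  2.04  0.    0.63 -1.83]
turn/pi [ 0.     -0.0014 -0.0004] deg 0.3
dp mm [  1.7  -1.4 -24.2] scaled [ 0.0215 -0.0176 -0.3029]
```

Emit:
jog_arm:
  steps:
    - {"dp": [0, 0, -0.1], "turn": [0, -0.0014, 0], "claw": 0}
    - {"dp": [0, 0, -0.2], "turn": [0, -0.0014, 0], "claw": 0}
    - {"dp": [0, 0, -0.26], "turn": [0, -0.0014, 0], "claw": 0}
    - {"dp": [0, 0, -0.28], "turn": [0, -0.0014, 0], "claw": 0}
    - {"dp": [0, 0, -0.29], "turn": [0, -0.0014, 0], "claw": 0}
    - {"dp": [0, 0, -0.29], "turn": [0, -0.0014, 0], "claw": 0}

```text
t: 6.53
ee_pos: [478.6, 41.4, 40.2]
orientation: [-1.043, -1.438, 1.438]
ft_force: [-0.9, -0.8, -6.1]
width: 60.2
```

```bash
python3 -c "
from h import *
plan(480,40,39,108.0)"
```

```text
t 6.53 ee [478.6  41.4  40.2] jaw 108.07 down [ 3.e-04 -1.e-04 -1.e+00] F [-0.88 -0.76 -6.14] w 60.2 q [ 0.06  0.53  2.04 -0.    0.57 -1.82]
turn/pi [ 0.      0.0001 -0.0004] deg 0.1
dp mm [ 1.4 -1.4 -1.2] scaled [ 0.0181 -0.0174 -0.0154]
```

Still hanging; lower until the weight transfers.

Emit:
jog_arm:
  steps:
    - {"dp": [0, 0, -0.01], "turn": [0, 0, 0], "claw": 0}
    - {"dp": [0, 0, -0.02], "turn": [0, 0, 0], "claw": 0}
    - {"dp": [0, 0, -0.025], "turn": [0, 0, 0], "claw": 0}
    - {"dp": [0, 0, -0.025], "turn": [0, 0, 0], "claw": 0}

```text
t: 6.87
ee_pos: [479.1, 41.4, 39.4]
orientation: [-1.045, -1.438, 1.437]
ft_force: [-2.0, -1.2, 7.9]
width: 59.9
```

Emit:
jog_arm:
  steps:
    - {"dp": [0, 0, 0.01], "turn": [0, 0, 0], "claw": 1}
    - {"dp": [0, 0, 0.01], "turn": [0, 0, 0], "claw": 1}
    - {"dp": [0, 0, 0.01], "turn": [0, 0, 0], "claw": 1}
    - {"dp": [0, 0, 0.01], "turn": [0, 0, 0], "claw": 1}
    - {"dp": [0, 0, 0.01], "turn": [0, 0, 0], "claw": 1}
    - {"dp": [0, 0, 0.3], "turn": [0, 0, 0], "claw": 1}
    - {"dp": [0, 0, 0.7], "turn": [0, 0, 0], "claw": 1}
    - {"dp": [0, 0, 1], "turn": [0, 0, 0], "claw": 1}
    - {"dp": [0, 0, 1], "turn": [0, 0, 0], "claw": 1}
    - {"dp": [0, 0, 1], "turn": [0, 0, 0], "claw": 1}

```text
t: 7.7
ee_pos: [480.0, 41.4, 120.4]
orientation: [-1.047, -1.441, 1.436]
ft_force: [-0.5, 1.0, 0.2]
width: 87.7
```

Emit:
jog_arm:
  steps:
    - {"dp": [0, 0, 0.2], "turn": [0, 0, -0.5], "claw": 1}
    - {"dp": [0, 0, 0.4], "turn": [0, 0, -0.5], "claw": 1}
    - {"dp": [0, 0, 0.5], "turn": [0, 0, -0.5], "claw": 1}
    - {"dp": [0, 0, 0.5], "turn": [0, 0, -0.5], "claw": 1}
    - {"dp": [0, 0, 0.5], "turn": [0, 0, -0.5], "claw": 1}
    - {"dp": [0, 0, 0.5], "turn": [0, 0, -0.5], "claw": 1}
    - {"dp": [0, 0, 0.5], "turn": [0, 0, -0.5], "claw": 1}
    - {"dp": [0, 0, 0.5], "turn": [0, 0, -0.5], "claw": 1}
    - {"dp": [0, 0, 0.5], "turn": [0, 0, -0.5], "claw": 1}
    - {"dp": [0, 0, 0.5], "turn": [0, 0, -0.5], "claw": 1}
    - {"dp": [0, 0, 0.5], "turn": [0, 0, -0.5], "claw": 1}
    - {"dp": [0, 0, 0.5], "turn": [0, 0, -0.5], "claw": 1}

```text
t: 8.7
ee_pos: [479.0, 41.4, 158.7]
orientation: [-1.554, -0.295, 0.301]
ft_force: [0.4, 0.0, -0.3]
width: 87.8
```

```bash
python3 - <<'E'
from h import *
plan(480,40,90,18)
o,M,j=st()
d=wristT(ctrl.get_image("wrist"),o,M); save("pics/w4.png",d["img"])
t=ctrl.get_image("top"); save("pics/t4.png",t["img"])
for n,d in (("w",d),("t",t)):
    W=cloud(d); z=W[...,2]
    m=(abs(W[...,0]-479)<60)&(abs(W[...,1]-41)<60)&(z>72)&(z<87)
    k,l,s,c=cv2.connectedComponentsWithStats(m.astype(np.uint8))
    for i in range(1,k):
        if s[i,4]<60: continue
        p=W[l==i]; r=cv2.minAreaRect(p[:,:2].astype(np.float32))
        print(n,s[i],"mean",np.round(p.mean(0),1),"rect",np.round(r[0],1),np.round(r[1],1),round(r[2],1))
E
```

```text
t 8.7 ee [479.   41.4 158.7] jaw 21.76 down [-0.0025 -0.0046 -1.    ] F [ 0.4   0.03 -0.31] w 87.8 q [ 0.06  0.31  1.99 -0.01  0.85 -0.31]
turn/pi [ 0.0014 -0.0009 -0.0209] deg 3.8
dp mm [  1.   -1.4 -68.7] scaled [ 0.0126 -0.0172 -0.8586]
t 8.7 ee [479.   41.4 158.7] jaw 21.76 down [-0.0025 -0.0046 -1.    ] F [ 0.4   0.03 -0.31] w 87.8 q [ 0.06  0.31  1.99 -0.01  0.85 -0.31]
w [ 236  162   37   66 2111] mean [478.7  41.6  80. ] rect [479.4  39.8] [30.  60.6] 17.7
```

View pics/w4.png

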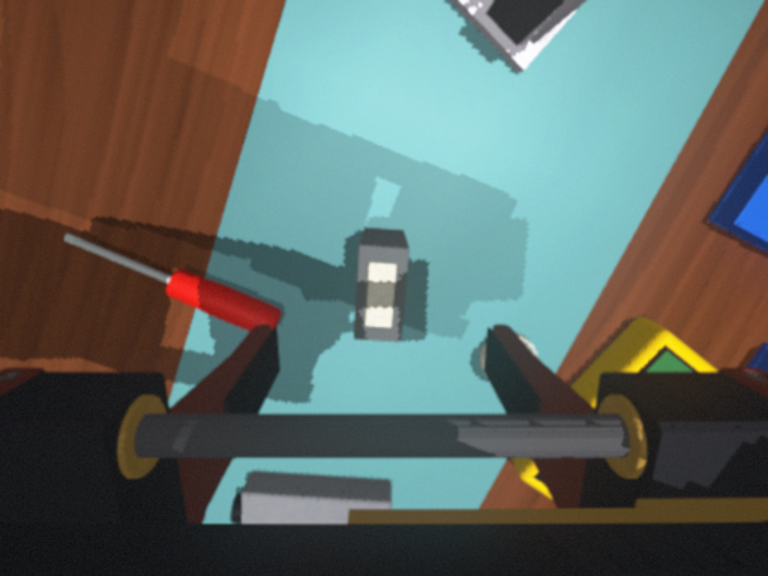

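Emit:
jog_arm:
  steps:
    - {"dp": [0, 0, -0.2], "turn": [0.0014, -0.0009, -0.0209], "claw": 1}
    - {"dp": [0, 0, -0.5], "turn": [0.0014, -0.0009, -0.0209], "claw": 1}
    - {"dp": [0, 0, -0.75], "turn": [0.0014, -0.0009, -0.0209], "claw": 1}
    - {"dp": [0, 0, -0.75], "turn": [0.0014, -0.0009, -0.0209], "claw": 1}
    - {"dp": [0, 0, -0.75], "turn": [0.0014, -0.0009, -0.0209], "claw": 1}
    - {"dp": [0, 0, -0.75], "turn": [0.0014, -0.0009, -0.0209], "claw": 1}

```text
t: 9.3
ee_pos: [479.2, 41.4, 99.1]
orientation: [-1.556, -0.252, 0.252]
ft_force: [-0.6, 0.7, 0.1]
width: 87.9
```

```bash
python3 -c "
from h import *
plan(479,41.2,36,18)"
```

```text
t 9.3 ee [479.2  41.4  99.1] jaw 18.38 down [ 0.e+00 -1.e-04 -1.e+00] F [-0.55  0.67  0.07] w 87.9 q [ 0.06  0.41  2.02 -0.    0.7  -0.26]
turn/pi [ 0.      0.     -0.0021] deg 0.4
dp mm [ -0.2  -0.2 -63.1] scaled [-0.0027 -0.0024 -0.7883]
```

Emit:
jog_arm:
  steps:
    - {"dp": [0, 0, -0.25], "turn": [0, 0, -0.002], "claw": 1}
    - {"dp": [0, 0, -0.55], "turn": [0, 0, -0.002], "claw": 1}
    - {"dp": [0, 0, -0.8], "turn": [0, 0, -0.002], "claw": 1}
    - {"dp": [0, 0, -0.8], "turn": [0, 0, -0.002], "claw": 1}
    - {"dp": [0, 0, -0.8], "turn": [0, 0, -0.002], "claw": 1}
    - {"dp": [0, 0, -0.8], "turn": [0, 0, -0.002], "claw": 1}

```text
t: 9.8
ee_pos: [480.3, 41.4, 36.4]
orientation: [-1.557, -0.249, 0.246]
ft_force: [-0.6, -0.3, 0.1]
width: 87.7
```

Emit:
jog_arm:
  steps:
    - {"dp": [0, 0, 0], "turn": [0, 0, 0], "claw": 0}
    - {"dp": [0, 0, 0], "turn": [0, 0, 0], "claw": 0}
    - {"dp": [0, 0, 0], "turn": [0, 0, 0], "claw": 0}
    - {"dp": [0, 0, 0], "turn": [0, 0, 0], "claw": 0}
    - {"dp": [0, 0, 0], "turn": [0, 0, 0], "claw": 0}
    - {"dp": [0, 0, 0], "turn": [0, 0, 0], "claw": 0}
    - {"dp": [0, 0, 0], "turn": [0, 0, 0], "claw": 0}
    - {"dp": [0, 0, 0], "turn": [0, 0, 0], "claw": 0}
    - {"dp": [0, 0, 0], "turn": [0, 0, 0], "claw": 0}
    - {"dp": [0, 0, 0], "turn": [0, 0, 0], "claw": 0}
    - {"dp": [0, 0, 0], "turn": [0, 0, 0], "claw": 0}

```text
t: 10.72
ee_pos: [479.3, 41.4, 36.2]
orientation: [-1.557, -0.247, 0.247]
ft_force: [-2.4, -1.2, 1.7]
width: 29.7
```

```bash
python3 -c "
from h import *
plan(479,41.2,36,18)"
```

```text
t 10.72 ee [479.3  41.4  36.2] jaw 18.05 down [ 1.e-04 -2.e-04 -1.e+00] F [-2.36 -1.21  1.72] w 29.7 q [ 0.06  0.53  2.04 -0.    0.56 -0.25]
turn/pi [ 0.0001  0.     -0.0003] deg 0.1
dp mm [-0.3 -0.2 -0.2] scaled [-0.0043 -0.0019 -0.0023]
```

Emit:
jog_arm:
  steps:
    - {"dp": [0, 0, 0.15], "turn": [0, 0, 0], "claw": 0}
    - {"dp": [0, 0, 0.35], "turn": [0, 0, 0], "claw": 0}
    - {"dp": [0, 0, 0.65], "turn": [0, 0, 0], "claw": 0}
    - {"dp": [0, 0, 0.98], "turn": [0, 0, 0], "claw": 0}

```text
t: 11.05
ee_pos: [478.0, 41.3, 114.0]
orientation: [-1.556, -0.245, 0.25]
ft_force: [0.1, 0.1, -6.8]
width: 29.9
```

Emit:
jog_arm:
  steps:
    - {"dp": [0, 0, 0.3], "turn": [0, 0, 0], "claw": 0}
    - {"dp": [0, 0, 0.6], "turn": [0, 0, 0], "claw": 0}
    - {"dp": [0, 0, 0.9], "turn": [0, 0, 0], "claw": 0}
    - {"dp": [0, 0, 0.95], "turn": [0, 0, 0], "claw": 0}
    - {"dp": [0, 0, 0.95], "turn": [0, 0, 0], "claw": 0}

```text
t: 11.47
ee_pos: [478.9, 41.4, 190.8]
orientation: [-1.557, -0.247, 0.247]
ft_force: [-0.3, 0.5, -6.9]
width: 30.0
```

Emit:
jog_arm:
  steps:
    - {"dp": [0.04, -0.25, 0], "turn": [0, 0, 0], "claw": 0}
    - {"dp": [0.09, -0.55, 0], "turn": [0, 0, 0], "claw": 0}
    - {"dp": [0.137, -0.85, 0], "turn": [0, 0, 0], "claw": 0}

```text
t: 11.72
ee_pos: [488.7, -26.9, 188.6]
orientation: [-1.556, -0.246, 0.251]
ft_force: [1.5, -0.3, -6.0]
width: 29.6
```

Emit:
jog_arm:
  steps:
    - {"dp": [0.05, -0.3, 0], "turn": [0, 0, 0], "claw": 0}
    - {"dp": [0.1, -0.6, 0], "turn": [0, 0, 0], "claw": 0}
    - {"dp": [0.137, -0.85, 0], "turn": [0, 0, 0], "claw": 0}

```text
t: 11.97
ee_pos: [498.4, -96.1, 185.9]
orientation: [-1.555, -0.243, 0.253]
ft_force: [0.8, -0.0, -5.0]
width: 29.9
```

Emit:
jog_arm:
  steps:
    - {"dp": [0.05, -0.3, 0], "turn": [0, 0, 0], "claw": 0}
    - {"dp": [0.1, -0.6, 0], "turn": [0, 0, 0], "claw": 0}
    - {"dp": [0.137, -0.85, 0], "turn": [0, 0, 0], "claw": 0}
    - {"dp": [0.137, -0.85, 0], "turn": [0, 0, 0], "claw": 0}
    - {"dp": [0.137, -0.85, 0], "turn": [0, 0, 0], "claw": 0}

```text
t: 12.38
ee_pos: [508.1, -164.5, 183.5]
orientation: [-1.553, -0.239, 0.254]
ft_force: [-0.5, 1.5, -6.4]
width: 30.0
```

```bash
python3 -c "
from h import *
plan(523,-232,190,18)"
```

```text
t 12.38 ee [ 508.1 -164.5  183.5] jaw 18.0 down [-0.0102  0.0023 -0.9999] F [-0.48  1.51 -6.38] w 30.0 q [-0.33  0.35  1.86 -0.    0.95 -0.65]
turn/pi [-0.0007 -0.0033 -0.    ] deg 0.6
dp mm [ 14.9 -67.5   6.5] scaled [ 0.1858 -0.8435  0.0815]
```

Emit:
jog_arm:
  steps:
    - {"dp": [0.06, -0.25, 0.08], "turn": [-0.0007, -0.0033, 0], "claw": 0}
    - {"dp": [0.12, -0.5, 0.08], "turn": [-0.0007, -0.0033, 0], "claw": 0}
    - {"dp": [0.186, -0.75, 0.08], "turn": [-0.0007, -0.0033, 0], "claw": 0}
    - {"dp": [0.186, -0.8435, 0.08], "turn": [-0.0007, -0.0033, 0], "claw": 0}
    - {"dp": [0.186, -0.8435, 0.08], "turn": [-0.0007, -0.0033, 0], "claw": 0}
    - {"dp": [0.186, -0.8435, 0.08], "turn": [-0.0007, -0.0033, 0], "claw": 0}
    - {"dp": [0.186, -0.8435, 0.08], "turn": [-0.0007, -0.0033, 0], "claw": 0}

```text
t: 12.97
ee_pos: [522.2, -230.5, 189.0]
orientation: [-1.555, -0.246, 0.248]
ft_force: [-0.1, -0.1, -5.5]
width: 30.2
```

```bash
python3 - <<'E'
from h import *
plan(523,-232,120,18)
o,M,j=st()
w=wristT(ctrl.get_image("wrist"),o,M); save("pics/w5.png",w["img"])
s=ctrl.get_image("scene"); save("pics/s5.png",s["img"][100:280,80:320],3)
t=ctrl.get_image("top"); save("pics/t5.png",t["img"][150:330,250:490],3)
for n,d in (("w",w),("t",t),("s",s)):
    W=cloud(d); z=W[...,2]
    g=(abs(W[...,0]-523)<90)&(abs(W[...,1]+232)<90)
    for lab,lo,hi in (("cass top",o["ee_pos"][2]+38,o["ee_pos"][2]+50),("cheek",122,134),("base",25,34),("post",48,57)):
        m=g&(z>lo)&(z<hi)
        k,l,st_,c=cv2.connectedComponentsWithStats(m.astype(np.uint8))
        for i in range(1,k):
            if st_[i,4]<40: continue
            p=W[l==i]; r=cv2.minAreaRect(p[:,:2].astype(np.float32))
            print(n,lab,st_[i],"mean",np.round(p.mean(0),1),"rect",np.round(r[0],1),np.round(r[1],1),round(r[2],1))
E
```

```text
t 12.97 ee [ 522.2 -230.5  189. ] jaw 18.03 down [-0.0017  0.0014 -1.    ] F [-0.06 -0.06 -5.53] w 30.2 q [-0.44  0.39  1.78  0.    0.98 -0.75]
turn/pi [-0.0004 -0.0005 -0.0002] deg 0.1
dp mm [  0.8  -1.5 -69. ] scaled [ 0.0104 -0.0185 -0.8629]
t 12.97 ee [ 522.2 -230.5  189. ] jaw 18.03 down [-0.0017  0.0014 -1.    ] F [-0.06 -0.06 -5.53] w 30.2 q [-0.44  0.39  1.78  0.    0.98 -0.75]
w cass top [ 201  207  108   69 4880] mean [ 519.  -218.   232.9] rect [ 519.3 -218.9] [51.9 33.8] 18.1
w cass top [225 306  60  15 872] mean [ 531.1 -255.2  232.7] rect [ 531. -255.] [30.  11.1] 17.2
w cheek [231 154  45   9 370] mean [ 510.9 -195.   129. ] rect [ 510.5 -195.7] [35.8  6.4] 17.7
w base [ 190  115  122  123 8334] mean [ 514.4 -212.4   30. ] rect [ 518.5 -235.4] [139.8 148.9] 17.4
w post [248 169  12   6  69] mean [ 518.8 -220.7   51.4] rect [ 518.9 -220.9] [12.3  5.7] 17.8
t cass top [360 232  16  17 171] mean [ 516.9 -209.3  233.4] rect [ 517.6 -210. ] [30.3 19.2] 18.2
t cheek [340 237   9  16  57] mean [ 510.1 -192.1  129. ] rect [ 509.8 -192.9] [34.1  6.5] 17.4
t base [ 312  207   65   69 2116] mean [ 517.4 -213.    30. ] rect [ 514.2 -223.1] [139.5 128.7] 17.2
s base [ 131  157   69   59 1784] mean [ 529.7 -233.1   29.4] rect [ 518.  -234.1] [141.3 151.6] 17.6
s post [157 176  13   9  57] mean [ 523.3 -232.3   51.9] rect [ 522.4 -232.3] [13.4 33.7] 12.8
```

View pics/w5.png

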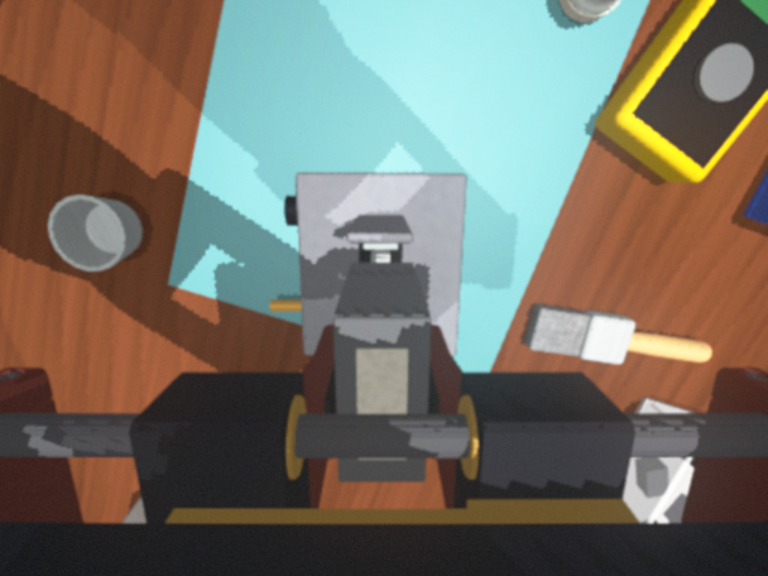

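View pics/s5.png

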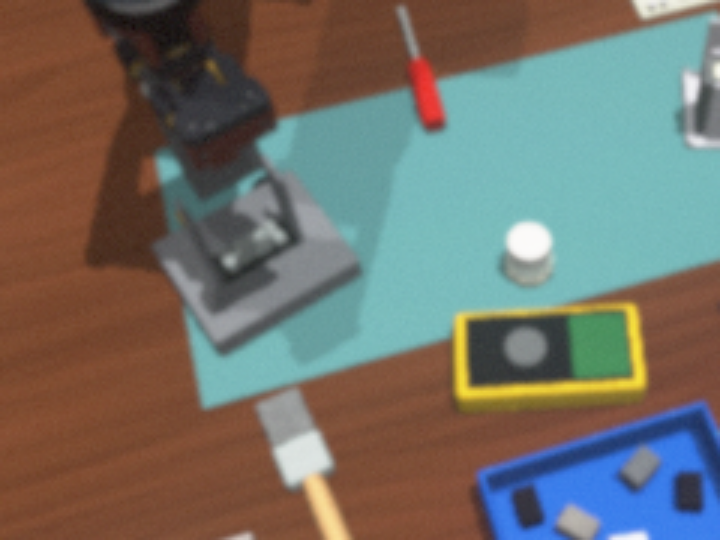

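Emit:
jog_arm:
  steps:
    - {"dp": [0.0104, -0.0185, 0], "turn": [-0.0004, -0.0005, 0], "claw": 0}
    - {"dp": [0.0104, -0.0185, -0.1], "turn": [-0.0004, -0.0005, 0], "claw": 0}
    - {"dp": [0.0104, -0.0185, -0.3], "turn": [-0.0004, -0.0005, 0], "claw": 0}
    - {"dp": [0.0104, -0.0185, -0.5], "turn": [-0.0004, -0.0005, 0], "claw": 0}
    - {"dp": [0.0104, -0.0185, -0.7], "turn": [-0.0004, -0.0005, 0], "claw": 0}
    - {"dp": [0.0104, -0.0185, -0.8], "turn": [-0.0004, -0.0005, 0], "claw": 0}
    - {"dp": [0.0104, -0.0185, -0.88], "turn": [-0.0004, -0.0005, 0], "claw": 0}
    - {"dp": [0.0104, -0.0185, -0.88], "turn": [-0.0004, -0.0005, 0], "claw": 0}
    - {"dp": [0.0104, -0.0185, -0.88], "turn": [-0.0004, -0.0005, 0], "claw": 0}

```text
t: 13.87
ee_pos: [523.8, -232.5, 119.4]
orientation: [-1.558, -0.248, 0.246]
ft_force: [0.3, -0.4, -7.1]
width: 29.7
```

```bash
python3 - <<'E'
from h import *
plan(523,-232,95,18)
t=ctrl.get_image("top"); s=ctrl.get_image("scene")
save("pics/s6.png",np.hstack([s["img"][130:250,110:240],t["img"][180:300,310:440]]),3)
for n,d in (("t",t),("s",s)):
    W=cloud(d); z=W[...,2]
    g=(abs(W[...,0]-523)<90)&(abs(W[...,1]+232)<90)
    for lab,lo,hi in (("cass top",145,165),("cheek",122,134)):
        m=g&(z>lo)&(z<hi)
        k,l,st_,c=cv2.connectedComponentsWithStats(m.astype(np.uint8))
        for i in range(1,k):
            if st_[i,4]<20: continue
            p=W[l==i]; r=cv2.minAreaRect(p[:,:2].astype(np.float32))
            print(n,lab,st_[i],"mean",np.round(p.mean(0),1),"rect",np.round(r[0],1),np.round(r[1],1),round(r[2],1))
E
```

```text
t 13.87 ee [ 523.8 -232.5  119.4] jaw 18.06 down [ 1.3e-03 -8.0e-04 -1.0e+00] F [ 0.26 -0.36 -7.14] w 29.7 q [-0.44  0.49  1.82 -0.    0.84 -0.75]
turn/pi [ 0.0002  0.0004 -0.0003] deg 0.1
dp mm [ -0.8   0.5 -24.4] scaled [-0.0096  0.0059 -0.3049]
t cass top [349 232  16  17 151] mean [ 517.5 -209.4  160.9] rect [ 515.2 -211.6] [39.  18.9] 24.9
t cheek [346 235   6  13  22] mean [ 515.6 -202.7  127.5] rect [ 516.1 -202.4] [26.4  2.6] 14.2
t cheek [340 237   9  16  57] mean [ 510.  -192.3  128.6] rect [ 509.8 -192.7] [34.2  6.7] 19.0
s cass top [140 158  10  12  29] mean [ 538.6 -255.9  156.2] rect [ 533.5 -256.3] [31.8  5.8] 17.8
s cheek [138 167   9  11  31] mean [ 536.5 -270.4  128.8] rect [ 533.4 -271.3] [35.9  5.5] 17.7
```

View pics/s6.png

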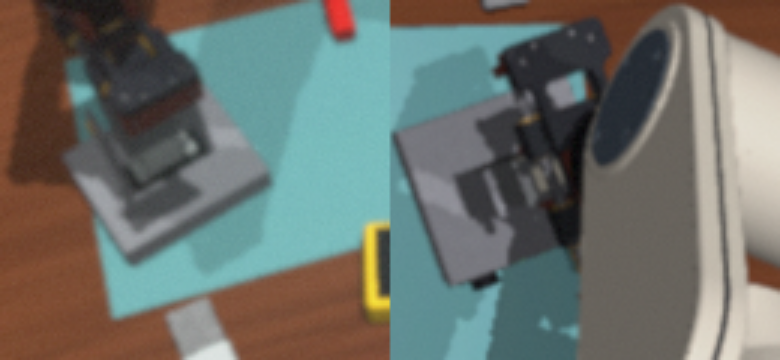

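Emit:
jog_arm:
  steps:
    - {"dp": [-0.009, 0.005, -0.1], "turn": [0, 0.0003, 0], "claw": 0}
    - {"dp": [-0.009, 0.005, -0.2], "turn": [0, 0.0003, 0], "claw": 0}
    - {"dp": [-0.009, 0.005, -0.28], "turn": [0, 0.0003, 0], "claw": 0}
    - {"dp": [-0.009, 0.005, -0.32], "turn": [0, 0.0003, 0], "claw": 0}
    - {"dp": [-0.009, 0.005, -0.32], "turn": [0, 0.0003, 0], "claw": 0}
    - {"dp": [-0.009, 0.005, -0.32], "turn": [0, 0.0003, 0], "claw": 0}

```text
t: 14.47
ee_pos: [523.3, -232.2, 94.1]
orientation: [-1.558, -0.248, 0.247]
ft_force: [-0.9, -0.3, -5.6]
width: 30.1
```

```bash
python3 -c "
from h import *
plan(523,-232,82,18)"
```

```text
t 14.47 ee [ 523.3 -232.2   94.1] jaw 18.06 down [ 9.0e-04 -1.1e-03 -1.0e+00] F [-0.91 -0.29 -5.63] w 30.1 q [-0.44  0.52  1.83 -0.    0.79 -0.75]
turn/pi [ 0.0003  0.0003 -0.0003] deg 0.1
dp mm [ -0.3   0.2 -12.1] scaled [-0.0038  0.0029 -0.1509]
```

Bottom at ~58 mm; slow descent of 6 mm onto the post tip and watch forces.

Emit:
jog_arm:
  steps:
    - {"dp": [-0.003, 0.002, -0.02], "turn": [0, 0, 0], "claw": 0}
    - {"dp": [-0.003, 0.002, -0.04], "turn": [0, 0, 0], "claw": 0}
    - {"dp": [-0.003, 0.002, -0.06], "turn": [0, 0, 0], "claw": 0}
    - {"dp": [-0.003, 0.002, -0.08], "turn": [0, 0, 0], "claw": 0}
    - {"dp": [-0.003, 0.002, -0.08], "turn": [0, 0, 0], "claw": 0}

```text
t: 14.88
ee_pos: [522.9, -232.0, 87.4]
orientation: [-1.558, -0.248, 0.247]
ft_force: [1.3, 0.5, -6.6]
width: 29.8
```

Emit:
jog_arm:
  steps:
    - {"dp": [0, 0, -0.015], "turn": [0, 0, 0], "claw": 0}
    - {"dp": [0, 0, -0.03], "turn": [0, 0, 0], "claw": 0}
    - {"dp": [0, 0, -0.045], "turn": [0, 0, 0], "claw": 0}
    - {"dp": [0, 0, -0.045], "turn": [0, 0, 0], "claw": 0}

```text
t: 15.22
ee_pos: [522.7, -231.9, 83.5]
orientation: [-1.557, -0.247, 0.247]
ft_force: [-1.0, 0.0, -5.3]
width: 30.1
```

Emit:
jog_arm:
  steps:
    - {"dp": [0.003, 0, -0.02], "turn": [0, 0, 0], "claw": 0}
    - {"dp": [0.003, 0, -0.04], "turn": [0, 0, 0], "claw": 0}
    - {"dp": [0.003, 0, -0.06], "turn": [0, 0, 0], "claw": 0}
    - {"dp": [0.003, 0, -0.07], "turn": [0, 0, 0], "claw": 0}
    - {"dp": [0.003, 0, -0.07], "turn": [0, 0, 0], "claw": 0}

```text
t: 15.63
ee_pos: [522.7, -231.9, 77.8]
orientation: [-1.557, -0.247, 0.248]
ft_force: [-2.3, -0.2, -4.2]
width: 29.7
```

Emit:
jog_arm:
  steps:
    - {"dp": [0, 0, -0.015], "turn": [0, 0, 0], "claw": 0}
    - {"dp": [0, 0, -0.03], "turn": [0, 0, 0], "claw": 0}
    - {"dp": [0, 0, -0.04], "turn": [0, 0, 0], "claw": 0}
    - {"dp": [0, 0, -0.04], "turn": [0, 0, 0], "claw": 0}

```text
t: 15.97
ee_pos: [522.7, -231.9, 74.5]
orientation: [-1.557, -0.247, 0.248]
ft_force: [-2.1, -0.8, -3.3]
width: 29.8
```

```bash
python3 -c "
from h import *
plan(523,-232,74,18)"
```

```text
t 15.97 ee [ 522.7 -231.9   74.5] jaw 18.05 down [-3.e-04 -6.e-04 -1.e+00] F [-2.11 -0.82 -3.32] w 29.8 q [-0.44  0.56  1.83 -0.    0.75 -0.75]
turn/pi [ 0.0002 -0.0001 -0.0003] deg 0.1
dp mm [ 0.3 -0.1 -0.5] scaled [ 0.0034 -0.0008 -0.0059]
```

Nearly bottomed with the spring carrying part of the load; press a little more to feel the hard stop.

Emit:
jog_arm:
  steps:
    - {"dp": [0.003, 0, -0.01], "turn": [0, 0, 0], "claw": 0}
    - {"dp": [0.003, 0, -0.02], "turn": [0, 0, 0], "claw": 0}
    - {"dp": [0.003, 0, -0.025], "turn": [0, 0, 0], "claw": 0}
    - {"dp": [0.003, 0, -0.025], "turn": [0, 0, 0], "claw": 0}

```text
t: 16.3
ee_pos: [522.8, -232.0, 74.0]
orientation: [-1.557, -0.247, 0.248]
ft_force: [-7.8, 1.5, 14.8]
width: 29.6
```

```bash
python3 -c "
from h import *
plan(523,-232,74,18)"
```

```text
t 16.3 ee [ 522.8 -232.    74. ] jaw 18.05 down [-7.e-04 -6.e-04 -1.e+00] F [-7.79  1.53 14.77] w 29.6 q [-0.44  0.56  1.83 -0.    0.75 -0.75]
turn/pi [ 0.0002 -0.0002 -0.0003] deg 0.1
dp mm [ 0.2 -0.  -0. ] scaled [ 0.0023 -0.0002 -0.0004]
```

Emit:
jog_arm:
  steps:
    - {"dp": [0, 0, 0], "turn": [0, 0, 0], "claw": 1}
    - {"dp": [0, 0, 0], "turn": [0, 0, 0], "claw": 1}
    - {"dp": [0, 0, 0], "turn": [0, 0, 0], "claw": 1}
    - {"dp": [0, 0, 0], "turn": [0, 0, 0], "claw": 1}
    - {"dp": [0, 0, 0], "turn": [0, 0, 0], "claw": 1}
    - {"dp": [0, 0, 0], "turn": [0, 0, 0], "claw": 1}
    - {"dp": [0, 0, 0.3], "turn": [0, 0, 0], "claw": 1}
    - {"dp": [0, 0, 0.7], "turn": [0, 0, 0], "claw": 1}
    - {"dp": [0, 0, 1], "turn": [0, 0, 0], "claw": 1}
    - {"dp": [0, 0, 1], "turn": [0, 0, 0], "claw": 1}

```text
t: 17.13
ee_pos: [525.7, -233.3, 158.6]
orientation: [-1.562, -0.252, 0.243]
ft_force: [1.2, -0.1, 0.1]
width: 87.8
```

Emit:
jog_arm:
  steps:
    - {"dp": [0, 0, 0.5], "turn": [0, 0, 0], "claw": 1}
    - {"dp": [0, 0, 1], "turn": [0, 0, 0], "claw": 1}
    - {"dp": [0, 0.3, 1], "turn": [0, 0, 0], "claw": 1}
    - {"dp": [0, 0.8, 1], "turn": [0, 0, 0], "claw": 1}
    - {"dp": [0, 1, 1], "turn": [0, 0, 0], "claw": 1}

```text
t: 17.55
ee_pos: [525.3, -150.8, 238.8]
orientation: [-1.561, -0.252, 0.242]
ft_force: [-0.7, -0.4, -0.2]
width: 88.3
```

Emit:
jog_arm:
  steps:
    - {"dp": [-0.3, 0.5, 0], "turn": [0, 0, 0], "claw": 1}
    - {"dp": [-0.6, 1, 0], "turn": [0, 0, 0], "claw": 1}
    - {"dp": [-0.6, 1, 0], "turn": [0, 0, 0], "claw": 1}
    - {"dp": [-0.6, 1, 0], "turn": [0, 0, 0], "claw": 1}

```text
t: 17.88
ee_pos: [475.4, -68.7, 238.2]
orientation: [-1.56, -0.253, 0.246]
ft_force: [-0.7, 0.6, -0.2]
width: 87.8
```

```bash
python3 - <<'E'
from h import *
st()
t=ctrl.get_image("top"); s=ctrl.get_image("scene")
save("pics/s7.png",s["img"],1.5); save("pics/t7.png",t["img"],1.5)
for n,d in (("t",t),("s",s)):
    W=cloud(d); z=W[...,2]
    for nm,x,y,lo,hi in (("feeder",523,-232,107,121.5),("fd cheek",523,-232,125,134),("rack",485,258,78,95)):
        m=(abs(W[...,0]-x)<60)&(abs(W[...,1]-y)<60)&(z>lo)&(z<hi)
        k,l,st_,c=cv2.connectedComponentsWithStats(m.astype(np.uint8))
        for i in range(1,k):
            if st_[i,4]<20: continue
            p=W[l==i]; r=cv2.minAreaRect(p[:,:2].astype(np.float32))
            print(n,nm,st_[i,4],"mean",np.round(p.mean(0),1),"medz",round(np.median(p[:,2]),1),"rect",np.round(r[0],1),np.round(r[1],1),round(r[2],1))
E
```

```text
t 17.88 ee [475.4 -68.7 238.2] jaw 18.2 down [ 0.0054 -0.0025 -1.    ] F [-0.68  0.62 -0.16] w 87.8 q [-0.17  0.19  1.93 -0.    1.02 -0.48]
t feeder 42 mean [ 534.8 -269.3  113.7] medz 113.5 rect [ 535.2 -268.8] [34.8  2.4] 17.0
t feeder 288 mean [ 528.5 -234.8  118.2] medz 118.3 rect [ 524.4 -230.1] [29.9 61.8] 17.5
t fd cheek 54 mean [ 535.4 -271.3  129.5] medz 129.7 rect [ 535.5 -271.6] [36.1  5.9] 19.5
t rack 51 mean [522.9 243.6  89.2] medz 90.6 rect [523.1 245. ] [44.4  4.1] 70.3
t rack 403 mean [502.8 251.   86.4] medz 86.6 rect [502.8 252.1] [62.2 30.7] 70.4
t rack 56 mean [483.  259.   88.7] medz 89.9 rect [482.9 259.9] [44.2  4.4] 70.0
t rack 59 mean [442.8 273.5  87.9] medz 89.1 rect [442.3 274. ] [42.1  5.2] 69.3
s feeder 276 mean [ 525.8 -230.1  116.5] medz 117.2 rect [ 523.7 -230.3] [31.3 59.7] 18.4
s fd cheek 31 mean [ 511.  -192.9  128.2] medz 128.7 rect [ 510.1 -192.9] [35.2  5.8] 16.3
s fd cheek 29 mean [ 535.4 -270.8  128.9] medz 128.7 rect [ 535.  -270.8] [31.2  5.7] 17.6
s rack 51 mean [444.  272.   85.1] medz 85.3 rect [443.9 274.3] [43.2  8.8] 67.6
s rack 278 mean [503.6 252.2  85.4] medz 85.4 rect [503.5 252.3] [59.4 49.5] 73.1
```

View pics/s7.png

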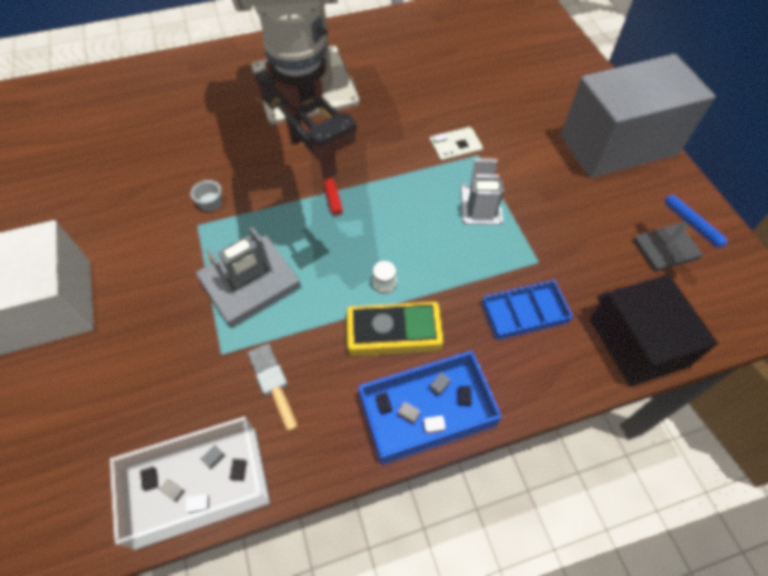

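View pics/t7.png

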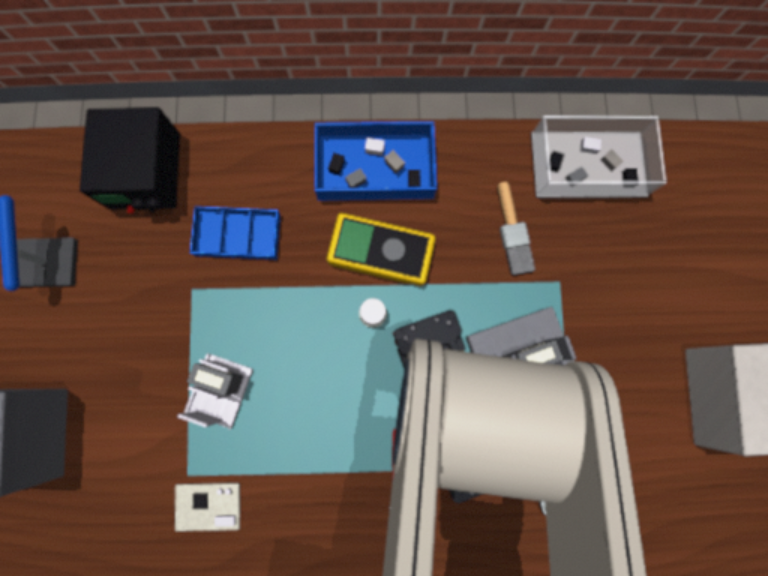

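Emit:
jog_arm:
  steps:
    - {"dp": [0, 0, 0], "turn": [0, 0, 0], "claw": 1}
    - {"dp": [0, 0, 0], "turn": [0, 0, 0], "claw": 1}
    - {"dp": [0, 0, 0], "turn": [0, 0, 0], "claw": 1}
    - {"dp": [0, 0, 0], "turn": [0, 0, 0], "claw": 1}

```text
t: 18.32
ee_pos: [478.4, -71.7, 238.7]
orientation: [-1.561, -0.253, 0.242]
ft_force: [-0.0, 0.4, 0.1]
width: 87.7
```

```bash
python3 - <<'E'
from h import *
import pickle
st()
t=ctrl.get_image("scene"); W=cloud(t); z=W[...,2]
m=(abs(W[...,0]-524)<50)&(abs(W[...,1]+231)<34)&(z>105)&(z<124); print(np.percentile(z[m],[50,75,90]))
a=pickle.load(open("scene0.pkl","rb"))["img"].astype(int)
dif=np.abs(t["img"].astype(int)-a).max(-1)>60
for nm,(r0,r1,c0,c1) in dict(meter=(198,240,228,298),jar=(172,198,244,268),tray=(185,228,318,384),brush=(228,290,162,200)).items(): print(nm,dif[r0:r1,c0:c1].sum())
print(ctrl.close_job())
E
```

```text
t 18.32 ee [478.4 -71.7 238.7] jaw 18.04 down [ 0.0079 -0.0035 -1.    ] F [-0.03  0.43  0.1 ] w 87.7 q [-0.17  0.19  1.92 -0.    1.02 -0.49]
[117.28533936 118.34348747 119.17844091]
meter 0
jar 0
tray 0
brush 0
the job is handed in; nothing more can be done
None
```

The full cassette is on the feeder's post with the sprung seat pressed down, and the job was handed in at about 18 s of the 72 s allowed.

- **Which one is full:** I lifted the cassette in the slot nearer the robot. It weighed about 5.6 N (roughly 0.57 kg), so it is the full one. I did not lift the other one; that single weight was enough to decide, and it still stands in the rack's far slot.
- **Regrip and push:** I set the full cassette on the mat and took it again by its broad faces. I then pushed it down the post to the hard stop, where the vertical wrist force read about 15 N.
- **Last checks:** After release the cassette's top measured 117 to 118 mm high in both fixed cameras. With the seat fully down it should be 118 mm. The cassette was upright in line with the post, and the arm was clear of everything.
- **Bystanders:** The multimeter, flux jar, screw tray and brush showed no change between the first and last scene pictures.
- **Disagreement:** The wrist camera placed the feeder 1 to 3 mm off from the two fixed cameras, so I went by the fixed ones. No check failed.

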